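# Fit the form plate on the press bed and latch it

### The arm

A 6-joint arm with a two-finger parallel gripper is mounted at the origin on the work surface. World frame = base frame: x ahead of the robot, y to its left, z up, the work surface at z = 0. Lengths are in m, angles in degrees, forces in N, time in s.
With the tool pointing down it reaches from about 0.3 to 0.75 m from the base axis. Payload 8.5 kg.
Tool frame: the origin (TCP) lies at the very end of the fingers, on their centre line; the grasp point (between the pads) lies 19 mm behind it (env.tcp_to_grasp is the distance from the TCP to the grasp point, in m); z points along the fingers, y is the line along which they close (so a half turn about z gives the same grasp; the last joint's range is limited). The gripper opens to 85 mm and grips with 20 to 120 N. Pads are 22 mm wide; open, the fingers measure 114 mm over their backs; the gripper's body (76 mm by 85 mm) begins 54 mm behind the grasp point. The pads swing forward as they close: fully open they stand 13 mm farther back than shut.
Start: joints at [-86.133, 21.807, 74.336, -0, 83.858, -12.336], TCP at [0.153, -0.528, 0.231] pointing down, gripper open.
Joint ranges: [-178.18, 178.18], [-50.72, 133.34], [12.68, 142.11], [-81.47, 261.47], [9.98, 163.14], [-165.26, 165.26]. Speed limits (degrees/s): [136.94, 136.94, 180, 180, 180, 180].

### API

Orientations are given as a 3x3 rotation matrix whose columns are the frame's x, y, z axes.
In Python, from rig import status, get_image, env gives the robot as it stands.
- The arm moves only by the shell command python3 -m handwheel 'ROWS' [FORCE]. ROWS is text: rows parted by semicolons, each of 7 numbers parted by spaces: the shift along the world's x, y, z in cm, then the turn, a rotation vector about the world's x, y, z in degrees, then the opening, from 0 (shut) to 1 (fully open). In form: dx dy dz wx wy wz gripper; .... A call has 1 to 8 rows; each row is the pose to reach, as a shift and turn from the pose commanded when the call began; what a row does not reach only later rows make up. A row lasts 1/12 s, in which the tool goes at most 41.7 mm and 7.16 degrees, less where a joint would pass 70% of its speed; a pose out of reach is approached as far as the arm can. A call with a gripper value outside its range is refused whole. The fingers move at their own pace and stop on an object; FORCE is the grip in N (left out, the last holds). Time passes only in rows, so rows that repeat a pose let the fingers close. It gives the time, the measured TCP pose, the force, the opening and the grip force at its end, in the units of the state.
- status.observe(): the state, without advancing time (a new reading comes with each control period).
- get_image(name): name is "side" or "top" or "wrist"; returns a dict with "color" (420x560x3 uint8, red, green, blue), "vertical_fov" (degrees; the focal length in pixels is half the picture's height over the tangent of half this angle, whatever the lens; pixels are square), "cx", "cy" (the principal point, pixels), "k1" (the pictures are not rectified: a ray, as slopes to the right and down, at radius r is drawn at 1 + k1 r^2 times it, then the intrinsics apply), "xyz" and "orientation" of the camera in the world. Camera axes: x right, y down, z forward; pixel columns grow to the right and rows downward; lengths in m; the calibration is good to about 2 mm. A picture is of the moment at which its call begins. There is no depth.
- env.close_job(): hands the job in; it is judged then, once.
The state is a dict: "time_s": time; "q": joint angles; "qvel": joint speeds; "joint_efforts": joint torques, N m; "position": TCP position; "tool_rot": TCP orientation; "ft_force": force on the tool from outside, world axes, zero at the start; "wrist_torque": the same for the moment, N m; "grip_width": finger opening in m; "gripper_force": force on a finger pad.
Only numpy, scipy, OpenCV 4.12 (cv2) and the standard library are available. Lean on these libraries where they do the work, as an engineer would, in place of code of your own. Each camera call takes 0.05 s, during which the arm holds its last target. There are 200 camera calls.

### The job

Fit the form plate (the aluminium plate with the steel rib) on the press bed: lay it on the pins, slide it along the fence until its two holes drop over the two pins and it lies flat on the bed, then swing the latch fully closed over its edge. Work gently, never pressing, knocking or dropping the plate hard against the bed, pins, fence or latch, and leave the other things where they are.

Things in the scene. Friction and masses are not known exactly. Their poses are not given: they have to be found in the camera images.
- form_plate: the form plate, loose, flat on the table: aluminium, 100 (x) x 160 (y) x 8 mm, about 0.45 kg (varies). Two through holes 12 mm across at x = 0, y = -50 and +50 mm. An upright steel rib in the middle, 16 (x) x 60 (y) mm, its top 44 mm above the underside: grip it across x. Origin: centre of the underside, z up. Fits either way round
- bed: the press bed, fixed: a dark steel slab 160 (x) x 260 (y) x 20 mm; origin at the centre of its underside, z up, so its top is at z = 20 mm. The plate's underside is at z = 26 mm while it rides on the pins, and at z = 20 mm when home, its rib along the bed's y
- bed_top (a point): middle of the slab's top, axes as the bed's. Two rigid steel pins 10 mm across, tops chamfered, stand 6 mm above the slab at x = 0, 100 mm apart along y. The pair was set by hand: its middle lies anywhere from y = -8 to +8 mm and is not measured. Find it by feel, sliding the plate along y (or see it). Holes have 1 mm play all round
- fence (a point): middle of the fence's face, at x = 50.5 mm in the bed's frame, at the slab's top. The fence is a fixed steel strip on the bed's far (+x) side, y = -110 to +110 mm, 18 mm high above the slab. With the plate's long edge flat against it, the holes are in line with the pins (within 0.5 mm)
- latch (a joint): angle of the swing latch about its upright pivot on the bed, rad: 0 = open (arm points to the bed's -x), 1.57 = fully closed at its stop (arm points to the bed's -y, over the plate's edge); anticlockwise from above. It starts open, up to 0.35. Light friction (under 3 N at the handle) keeps it where it is left
- latch_handle (a point): top centre of the latch's handle, an upright steel pin 16 mm across, 50 mm from the pivot, standing 40 mm above the arm, its top 78 mm above the bed's underside; push or grip it to move the latch
- latch_pivot (a point): the latch's pivot axis, at x = -30, y = 115 mm in the bed's frame, at the underside of the arm. The arm is a steel bar 18 mm wide, 8 mm thick, reaching 60 mm from the pivot, 30 to 38 mm above the bed's underside: 2 mm above a plate that is home; a plate still riding on the pins blocks it
- spare_plate: the spare plate, not needed: square aluminium plate 90 x 90 x 10 mm without holes, with a round steel boss 50 mm across and 14 mm high; origin at the centre of its underside
- lid_single: a pressed steel lid, 70 mm across, 12 mm high; origin at the centre of its underside
- lid_stack: a stack of four steel lids, 70 mm across, 48 mm high, moving as one; origin at the centre of its underside
- wrench: a steel wrench 180 mm long lying on the table
- brush: a hand brush lying on the table
- oil_bottle: a yellow oil bottle, 60 mm across, 150 mm tall, upright; origin at the centre of its underside
Things that resemble listed ones, but are neither listed nor needed, are in the scene too. Leave any black or yellow look-alike of the form_plate alone.

How it is judged:
By the outcome, as a careful person would: the job done as asked, in the order asked, and still so for the second after the job is handed in, with the robot touching nothing.
It also fails if it takes over 72 s, if anything falls off the work surface, if the arm or the gripper's body presses on something with over 40 N, if the wrist force passes 120 N, or if a joint passes its speed limit or range.

## Working session

There is one attempt and no reset: what is moved stays moved. The work goes in short steps, Python scripts to look and compute and a shell command to move; the robot and the scene stay as the last step left them, time stands still between calls to the robot, and variables do not carry over. Pictures are saved under pics/ and viewed, at most 10 in all, crops included, and the job is handed in when it is done.

```bash
mkdir -p pics; ls; cat > h.py <<'E'
import numpy as np, cv2, pickle
from rig import status, get_image, env
def snap(name,tag):
    im=get_image(name); pickle.dump(im,open(f'pics/{tag}.pkl','wb'))
    cv2.imwrite(f'pics/{tag}.png',im['color'][:,:,::-1]); return im
def load(tag): return pickle.load(open(f'pics/{tag}.pkl','rb'))
def K(im):
    f=im['color'].shape[0]/2/np.tan(np.radians(im['vertical_fov']/2)); return f,im['cx'],im['cy'],im['k1']
def ray(im,uv):
    f,cx,cy,k=K(im); d=(np.atleast_2d(uv).astype(float)-[cx,cy])/f; s=d.copy()
    for _ in range(30): s=d/(1+k*(s**2).sum(1,keepdims=True))
    return np.c_[s,np.ones(len(s))]@np.array(im['orientation']).T
def onz(im,uv,z):
    r=ray(im,uv); o=np.array(im['xyz']); return o+r*((z-o[2])/r[:,2:])
def proj(im,P):
    f,cx,cy,k=K(im); c=(np.atleast_2d(P)-im['xyz'])@np.array(im['orientation']); s=c[:,:2]/c[:,2:]
    return s*(1+k*(s**2).sum(1,keepdims=True))*f+[cx,cy]
E
python3 - <<'E'
from h import *
for n in ['top','side']:
    im=snap(n,n+'0'); print(n,im['vertical_fov'],im['xyz'],np.round(im['orientation'],2).tolist(),im['k1'])
a=cv2.imread('pics/top0.png')
cv2.imwrite('pics/top0b.png',cv2.resize(a,(800,600),interpolation=cv2.INTER_CUBIC))
print(status.observe())
E
```

```text
pics
top 54.38340673781443 [ 0.44313147 -0.05633453  1.1820715 ] [[-0.01, -1.0, 0.05], [-1.0, 0.01, -0.01], [0.01, -0.05, -1.0]] -0.015027394168612927
side 45.827053831814425 [ 0.30623867 -1.09330647  1.3528431 ] [[0.98, -0.13, 0.11], [-0.17, -0.76, 0.62], [0.0, -0.63, -0.77]] -0.14348602527865104
{'time_s': 0.1, 'q': array([-8.61327107e+01,  2.18385326e+01,  7.43792901e+01,  1.14426095e-03,
        8.38572458e+01, -1.23359728e+01]), 'qvel': array([-0.00530214, -0.12746168, -0.06215117, -0.00448081,  0.06727741,
       -0.04202447]), 'joint_efforts': array([ 2.97017104e-03, -4.49223661e+01, -2.31653810e+01, -1.66583450e-04,
        3.69833841e-03, -1.26100474e-05]), 'position': array([ 0.1534586 , -0.52789211,  0.23076696]), 'tool_rot': array([[ 9.60278410e-01,  2.79043670e-01, -6.85556656e-05],
       [ 2.79043518e-01, -9.60277566e-01,  1.30854933e-03],
       [ 2.99309940e-04, -1.27570169e-03, -9.99999141e-01]]), 'ft_force': array([ 0.4767973 , -0.0048559 , -0.86893202]), 'wrist_torque': array([ 0.01594211,  0.00185817, -0.03868809]), 'gripper_force': 0.0, 'grip_width': 0.0853072529472412}
```

View pics/top0b.png

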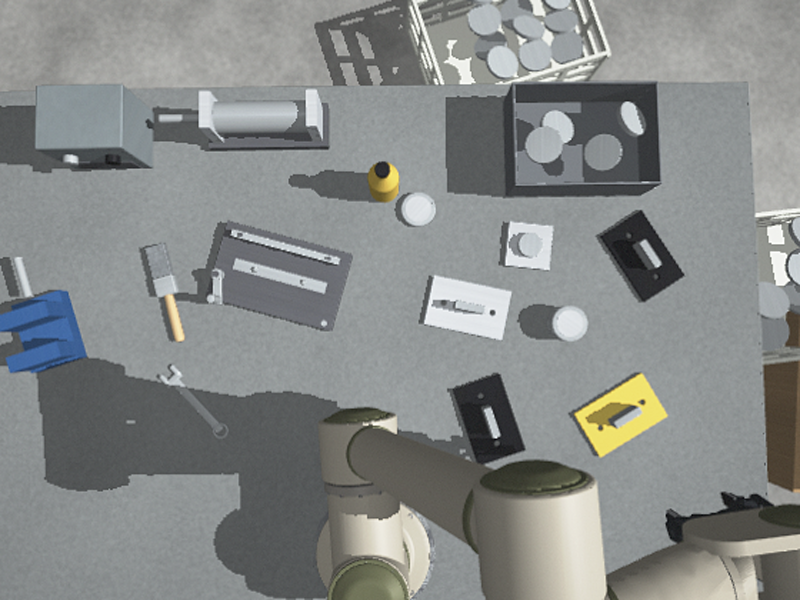

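View pics/side0.png

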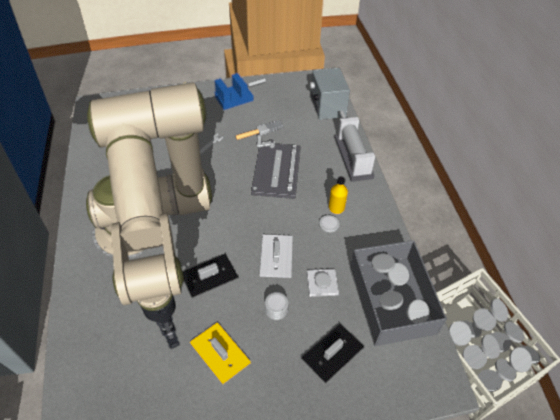

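The top view (800x600) shows these candidates for the form plate:
- Bare aluminium plate with rib and holes at (465,307)
- Black plates at (640,255) and (487,418)
- Yellow plate at (620,413)
- Square plate with a boss at (527,245), which is the spare

Only (465,307) fits: it is bare aluminium, oblong and ribbed. The bed is at (278,275), with the fence on its upper side and the latch at its left end (217,285). I'll confirm in a crop and measure.

```bash
python3 - <<'E'
from h import *
im=load('top0'); c=im['color']
crop=c[145:245,135:370][:,:,::-1]
cv2.imwrite('pics/crop1.png',cv2.resize(crop,None,fx=3.4,fy=3.4,interpolation=cv2.INTER_CUBIC))
g=c.min(2)
def rect(mask,seed,z):
    n,l,st,ce=cv2.connectedComponentsWithStats(mask.astype(np.uint8)); k=l[seed[1],seed[0]]
    cn=max(cv2.findContours((l==k).astype(np.uint8),0,2)[0],key=cv2.contourArea)
    print('area',st[k],'bbox')
    P=onz(im,cn[:,0,:],z)[:,:2]
    r=cv2.minAreaRect((P*1000).astype(np.float32)); print(r); print(np.round(cv2.boxPoints(r)).tolist()); 
print([int(g[y,x]) for x,y in [(310,200),(340,230),(200,182),(195,215),(420,160)]], c[200,200],c[210,180],c[230,180])
rect(g>190,(310,200),.008)
E
```

```text
[227, 226, 104, 110, 151] [105 107 112] [113 114 119] [146 150 151]
area [ 297  193   61   45 1721] bbox
((484.60748291015625, -198.89511108398438), (159.71446228027344, 99.95098876953125), 77.38037109375)
[[418.0, -266.0], [516.0, -288.0], [551.0, -132.0], [453.0, -110.0]]
```

View pics/crop1.png

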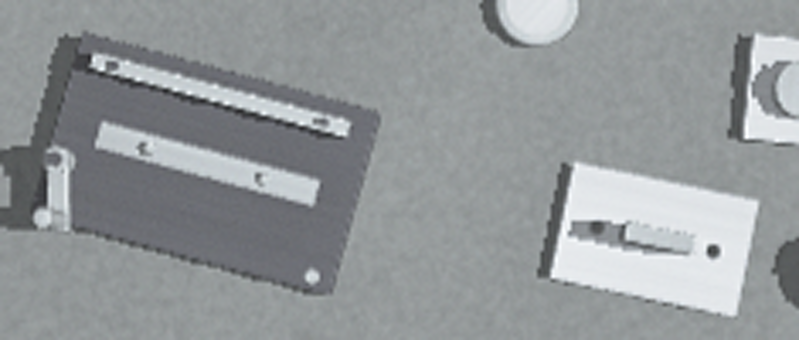

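The crop confirms the form plate: bare aluminium, with two holes at (597,227) and (713,251) and its rib at (655,235). The bed shows pins near (146,149) and (262,180). The latch pivot is at (55,160) and the handle at (42,216). Next I'll measure the bed.

```bash
python3 - <<'E'
from h import *
im=load('top0'); c=im['color'].astype(int)
m=((c[:,:,2]-c[:,:,1]>=3)&(c.max(2)<135)).astype(np.uint8)
m=cv2.morphologyEx(m,cv2.MORPH_OPEN,np.ones((3,3),np.uint8))
n,l,st,ce=cv2.connectedComponentsWithStats(m); k=l[210,180]; print(st[k])
cn=np.vstack(cv2.findContours((l==k).astype(np.uint8),0,2)[0])
r=cv2.minAreaRect((onz(im,cn[:,0,:],.02)[:,:2]*1000).astype(np.float32)); print(r)
q=np.array([(83,35),(380,115),(330,293)])/3.4+[135,145]-.35
print('corners',np.round(onz(im,q,.02)*1000))
f=np.array([(90,68),(345,137)])/3.4+[135,145]-.35; print('fence lower edge',np.round(onz(im,f,.038)*1000))
p=np.array([(146,149),(262,180)])/3.4+[135,145]-.35; print('pins',np.round(onz(im,p,.026)*1000))
h=np.array([(42,216)])/3.4+[135,145]-.35; print('handle',np.round(onz(im,h,.078)*1000))
s=np.array([(57,155)])/3.4+[135,145]-.35; print('pivot',np.round(onz(im,s,.04)*1000))
w=snap('wrist','w0'); R=np.array(status.observe()['tool_rot']); print('wrist in tool',R.T@(w['xyz']-status.observe()['position']),R.T@np.array(w['orientation']),w['vertical_fov'])
E
```

```text
[ 150  155   96   76 3767]
((553.1973876953125, 177.64404296875), (261.43548583984375, 160.95420837402344), 74.04589080810547)
corners [[663. 281.  20.]
 [592.  31.  20.]
 [443.  74.  20.]]
fence lower edge [[632. 269.  38.]
 [572.  59.  38.]]
pins [[565. 226.  26.]
 [538. 130.  26.]]
handle [[507. 296.  78.]]
pivot [[560. 296.  40.]]
wrist in tool [ 0.07227121  0.00030314 -0.14200473] [[-4.37166820e-04 -9.58024207e-01 -2.86686986e-01]
 [ 9.99999795e-01 -5.52810581e-04  3.22439429e-04]
 [-4.67388377e-04 -2.86686786e-01  9.58024252e-01]] 62.07235390978788
```

```bash
python3 -m handwheel '1 2 0.3 0 0 4 1; 3 5.5 0.6 0 0 8 1; 5 9 1 0 0 12 1; 7 12.5 1.4 0 0 16 1; 8.9 16 1.8 0 0 20 1; 10.8 19.5 2 0 0 24 1; 12.7 23 2 0 0 28 1; 14.6 26.5 2 0 0 32 1'
```

```text
time_s: 0.82
position: [0.2998, -0.2613, 0.2514]
tool_rot: [[0.664, 0.747, 0.0], [0.747, -0.664, -0.0], [0.0, 0.0, -1.0]]
ft_force: [0.4, 0.6, 0.7]
grip_width: 0.0854
gripper_force: 0.0
```

```bash
python3 -m handwheel '1.9 3.5 0 0 0 4 1; 3.8 7 0 0 0 8 1; 5.7 10.5 0 0 0 12 1; 7.6 14 0 0 0 16 1; 9.5 17.5 0 0 0 20 1; 11.4 21 0 0 0 24 1; 13.3 24.5 0 0 0 26 1; 15.2 28 0 0 0 26 1'
```

```text
time_s: 1.48
position: [0.4519, 0.019, 0.2513]
tool_rot: [[0.27, 0.963, -0.0], [0.963, -0.27, -0.0], [-0.0, 0.0, -1.0]]
ft_force: [0.1, -1.6, 0.5]
grip_width: 0.0857
gripper_force: 0.0
```

```bash
python3 -m handwheel '1.9 3.5 0 0 0 0 1; 3.8 7 0 0 0 0 1; 5.7 10.5 0 0 0 0 1; 7.6 14 0 0 0 0 1; 9.5 17 0 0 0 0 1; 10.8 19 0 0 0 0 1; 11.3 19.8 0 0 0 0 1; 11.3 19.8 0 0 0 0 1' && python3 - <<'E'
from h import *
w=snap('wrist','w1'); print(status.observe()['tool_rot'])
t=snap('top','t1')
cv2.imwrite('pics/w1b.png',cv2.resize(w['color'][:,:,::-1],(800,600),interpolation=cv2.INTER_CUBIC))
E
```

```text
time_s: 2.15
position: [0.5648, 0.2162, 0.2503]
tool_rot: [[0.27, 0.963, -0.001], [0.963, -0.27, -0.0], [-0.0, -0.001, -1.0]]
ft_force: [-0.3, -1.1, -0.9]
grip_width: 0.0849
gripper_force: 0.0
[[ 2.71402187e-01  9.62465269e-01 -1.20747919e-03]
 [ 9.62465671e-01 -2.71402952e-01 -5.19721927e-04]
 [-8.27927721e-04 -1.02110360e-03 -9.99999136e-01]]
```

View pics/w1b.png

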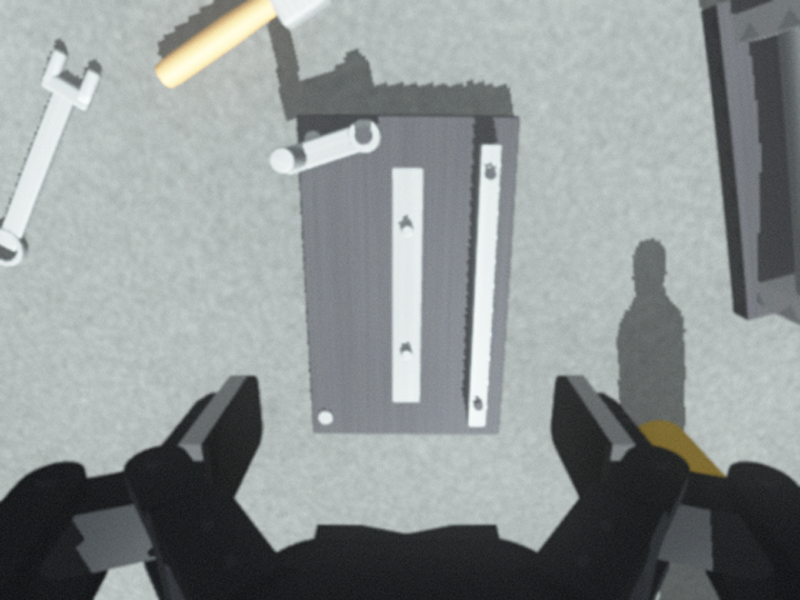

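The wrist view shows the bed with corners near (297,117), (518,117), (498,432) and (314,432). The pins are near (407,228) and (406,353), with their shadows above, and the latch handle is at (284,160). I'll enlarge the pins and fit the bed edges.

```bash
python3 - <<'E'
from h import *
w=load('w1'); c=w['color']
a=c[145:175,272:300][:,:,::-1];b=c[232:262,272:300][:,:,::-1]
cv2.imwrite('pics/pins.png',np.hstack([cv2.resize(x,None,fx=14,fy=14,interpolation=cv2.INTER_NEAREST) for x in (a,b)]))
c=c.astype(int)
m=((c[:,:,2]-c[:,:,1]>=3)&(c.max(2)<160)).astype(np.uint8)
m=cv2.morphologyEx(m,cv2.MORPH_OPEN,np.ones((3,3),np.uint8))
n,l,st,ce=cv2.connectedComponentsWithStats(m); k=l[200,230]; print(st[k])
cn=np.vstack(cv2.findContours((l==k).astype(np.uint8),0,2)[0])
print(cv2.minAreaRect((onz(w,cn[:,0,:],.02)[:,:2]*1000).astype(np.float32)))
s=.7
print('corners',np.round(onz(w,np.array([(297,117),(518,117),(498,432),(314,432)])*s-.15,.02)*1000))
print('fence top edge near',np.round(onz(w,np.array([(482,145),(468,426)])*s-.15,.038)*1000))
print('handle',np.round(onz(w,np.array([(284,160)])*s-.15,.078)*1000))
E
```

```text
[  210    80   124   223 19456]
((540.2355346679688, 184.44898986816406), (256.8848876953125, 131.07318115234375), 74.78841400146484)
corners [[514. 324.  20.]
 [665. 281.  20.]
 [595.  36.  20.]
 [443.  78.  20.]]
fence top edge near [[633. 270.  38.]
 [572.  60.  38.]]
handle [[509. 296.  78.]]
```

View pics/pins.png

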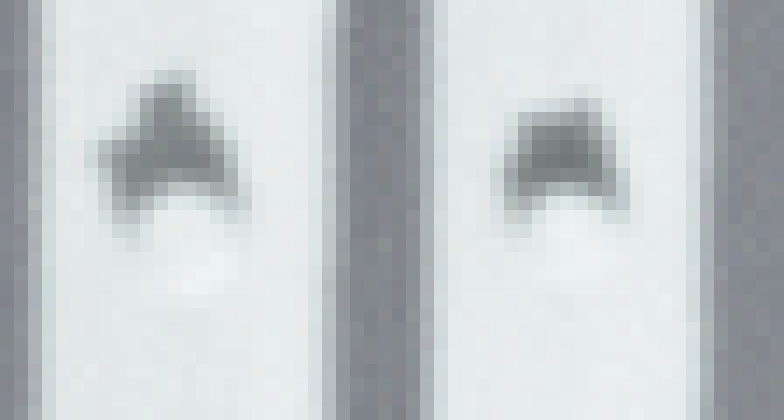

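```bash
python3 - <<'E'
from h import *
w=load('w1'); p=onz(w,[(284.2,161.4),(283.9,247.5)],.026)[:,:2]*1000
print(p, np.linalg.norm(p[0]-p[1]), p.mean(0))
th=np.radians(-15.95); X=np.array([np.cos(th),np.sin(th)]);Y=np.array([-X[1],X[0]])
cw=np.array([(514,324),(665,281),(595,36),(443,78)]).mean(0); ct=np.array([553.2,177.6])
d=p[0]-p[1]; print('pin yaw',np.degrees(np.arctan2(-d[0],d[1])))
for c in (cw,ct):
    for q in (p.mean(0),[632,269],[572,59],[633,270],[572,60],[508,296]): 
        print(np.round([(q-c)@X,(q-c)@Y],1),end=' ')
    print(c)
E
```

```text
[[566.54802119 224.98768736]
 [539.44423583 129.88723023]] 98.88737091307264 [552.99612851 177.43745879]
pin yaw -15.90763834595699
[-0.6 -2.6] [ 50.2 107.2] [  50.2 -111.2] [ 50.9 108.4] [  50.  -110.3] [-76.4  99.1] [554.25 179.75]
[-0.2 -0.2] [ 50.6 109.5] [  50.7 -108.9] [ 51.3 110.8] [  50.4 -107.9] [-76.  101.4] [553.2 177.6]
```

```bash
python3 -m handwheel '-0.4 -2 0 0 0 0.5 1; -1.1 -6 0 0 0 1 1; -1.9 -10 0 0 0 1.5 1; -2.7 -14 0 0 0 2 1; -3.5 -18 0 0 0 2.5 1; -4.3 -22 0 0 0 3.1 1; -5.1 -26 0 0 0 3.1 1; -5.9 -30 -1 0 0 3.1 1'
```

```text
time_s: 2.92
position: [0.5041, -0.0877, 0.2434]
tool_rot: [[0.221, 0.975, 0.004], [0.975, -0.221, -0.002], [-0.001, 0.004, -1.0]]
ft_force: [0.7, -0.3, 1.3]
grip_width: 0.0852
gripper_force: 0.0
```

```bash
python3 -m handwheel '-0.7 -3.8 -2 0 0 0 1; -1.4 -7.5 -4.5 0 0 0 1; -2 -10.3 -7.5 0 0 0 1; -2.1 -11.5 -11 0 0 0 1; -2.1 -11.5 -14 0 0 0 1; -2.1 -11.5 -16 0 0 0 1; -2.1 -11.5 -17 0 0 0 1; -2.1 -11.5 -17 0 0 0 1' && python3 - <<'E'
from h import *
w=snap('wrist','w2'); o=status.observe(); print(o['position'],np.degrees(np.arctan2(o['tool_rot'][1,1],o['tool_rot'][0,1])))
c=w['color']; cv2.imwrite('pics/w2b.png',c[:,:,::-1])
E
```

```text
time_s: 3.58
position: [0.4822, -0.2, 0.0698]
tool_rot: [[0.222, 0.975, -0.004], [0.975, -0.222, 0.002], [0.001, -0.004, -1.0]]
ft_force: [-0.6, 1.2, -0.1]
grip_width: 0.0855
gripper_force: 0.0
[ 0.48315499 -0.20026748  0.07128567] -12.79176300760763
```

View pics/w2b.png

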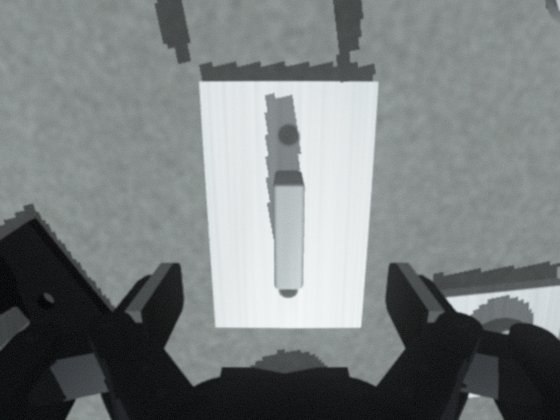

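The picture shows the plate centred between the fingers, with its rib at (289,232) and holes at (288,134) and (288,292). I'll descend and grip.

```bash
python3 -m handwheel '0.1 0.1 -1.5 0 0 0 1; 0.1 0.1 -3 0 0 0 0.8; 0.1 0.1 -4.5 0 0 0 0.6; 0.1 0.1 -5.4 0 0 0 0.5; 0.1 0.1 -5.7 0 0 0 0.4; 0.1 0.1 -5.7 0 0 0 0.3; 0.1 0.1 -5.7 0 0 0 0.2; 0.1 0.1 -5.7 0 0 0 0.1' 60 && python3 -m handwheel '0 0 0 0 0 0 0; 0 0 0 0 0 0 0; 0 0 0 0 0 0 0; 0 0 0 0 0 0 0; 0 0 0 0 0 0 0' 60
```

```text
time_s: 4.3
position: [0.4855, -0.199, 0.0155]
tool_rot: [[0.22, 0.976, 0.0], [0.976, -0.22, -0.001], [-0.001, 0.001, -1.0]]
ft_force: [-4.3, -0.7, 5.5]
grip_width: 0.015
gripper_force: 60.4
time_s: 4.72
position: [0.4855, -0.199, 0.0155]
tool_rot: [[0.22, 0.976, 0.0], [0.976, -0.22, -0.001], [-0.001, 0.001, -1.0]]
ft_force: [-4.3, 0.0, 7.3]
grip_width: 0.0152
gripper_force: 60.6
```

```bash
python3 -m handwheel '0 0 0.2 0 0 0 0; 0 0 0.8 0 0 0 0; 0 0 2 0 0 0 0; 0 0 3.5 0 0 0 0; 0 0 5.5 0 0 0 0; 0 0 7.2 0 0 0 0; 0 0 8.2 0 0 0 0; 0 0 8.5 0 0 0 0'
```

```text
time_s: 5.38
position: [0.4861, -0.1991, 0.1013]
tool_rot: [[0.22, 0.976, 0.003], [0.976, -0.22, -0.002], [-0.001, 0.003, -1.0]]
ft_force: [0.4, -0.5, -5.7]
grip_width: 0.0152
gripper_force: 59.1
```

```bash
python3 -m handwheel '0.1 0.8 0 0 0 -0.3 0; 0.5 2.8 0 0 0 -0.8 0; 1.1 6 0 0 0 -1.5 0; 1.7 9.5 0 0 0 -2.2 0; 2.3 13 0 0 0 -2.7 0; 2.9 16.5 0 0 0 -3.2 0; 3.4 19.5 0 0 0 -3.2 0; 3.7 21.5 0 0 0 -3.2 0'
```

```text
time_s: 6.05
position: [0.5218, 0.0197, 0.0984]
tool_rot: [[0.272, 0.962, -0.002], [0.962, -0.272, 0.001], [0.001, -0.002, -1.0]]
ft_force: [0.4, -0.8, -5.2]
grip_width: 0.015
gripper_force: 58.9
```

```bash
python3 -m handwheel '0.5 3 0 0 0 0 0; 1 6 0 0 0 0 0; 1.5 9 0 0 0 0 0; 1.9 11.5 0 0 0 0 0; 2.2 13.4 -0.5 0 0 0 0; 2.4 14.5 -1.5 0 0 0 0; 2.4 14.8 -2.5 0 0 0 0; 2.4 14.8 -3 0 0 0 0' && python3 - <<'E'
from h import *
w=snap('wrist','w3');t=snap('top','t3')
o=status.observe(); print(o['position'],o['ft_force'],np.degrees(np.arctan2(o['tool_rot'][1,1],o['tool_rot'][0,1])))
a=t['color'][130:250,120:280][:,:,::-1]
cv2.imwrite('pics/c3.png',np.hstack([cv2.resize(a,None,fx=3,fy=3,interpolation=cv2.INTER_CUBIC),cv2.resize(w['color'][:,:,::-1],(320,360)) if 0 else w['color'][0:360,140:460,::-1]]))
E
```

```text
time_s: 6.72
position: [0.5451, 0.1644, 0.0668]
tool_rot: [[0.273, 0.962, -0.004], [0.962, -0.273, -0.001], [-0.002, -0.004, -1.0]]
ft_force: [-0.7, 0.0, -5.4]
grip_width: 0.0151
gripper_force: 58.8
[0.54551491 0.1631972  0.06757869] [-0.56297877 -1.19820975 -5.09589494] -15.943240399119757
```

View pics/c3.png

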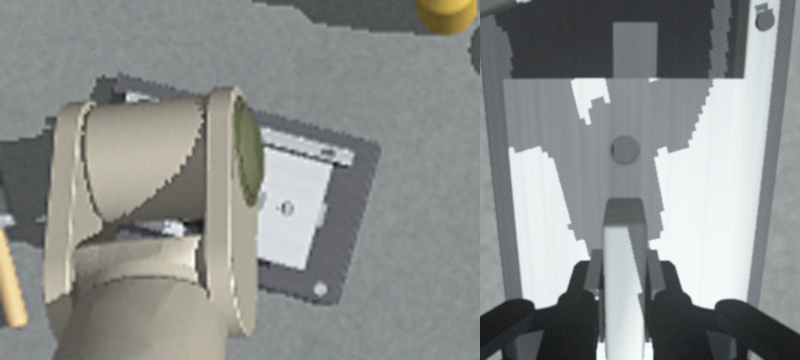

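The plate is held level over the bed. Its right edge is clear of the fence at about (750,100), its hole is at (625,150), and the latch is clear. I'll lower it gently.

```bash
python3 -m handwheel '0 0 -0.4 0 0 0 0; 0 0 -1 0 0 0 0; 0 0 -1.5 0 0 0 0; 0 0 -1.9 0 0 0 0; 0 0 -2.2 0 0 0 0; 0 0 -2.3 0 0 0 0; 0 0 -2.3 0 0 0 0; 0 0 -2.3 0 0 0 0'
```

```text
time_s: 7.48
position: [0.5466, 0.1642, 0.0465]
tool_rot: [[0.274, 0.962, 0.0], [0.962, -0.274, 0.0], [0.0, 0.0, -1.0]]
ft_force: [-0.1, 0.8, -5.7]
grip_width: 0.0152
gripper_force: 58.9
```

```bash
python3 -m handwheel '0 0 -0.04 0 0 0 0; 0 0 -0.08 0 0 0 0; 0 0 -0.12 0 0 0 0; 0 0 -0.16 0 0 0 0; 0 0 -0.2 0 0 0 0; 0 0 -0.2 0 0 0 0'
```

```text
time_s: 7.98
position: [0.5465, 0.1642, 0.0443]
tool_rot: [[0.274, 0.962, -0.0], [0.962, -0.274, -0.0], [-0.0, -0.0, -1.0]]
ft_force: [0.4, 0.1, -5.9]
grip_width: 0.015
gripper_force: 58.9
```

```bash
python3 -m handwheel '0 0 -0.05 0 0 0 0; 0 0 -0.1 0 0 0 0; 0 0 -0.14 0 0 0 0; 0 0 -0.18 0 0 0 0; 0 0 -0.2 0 0 0 0; 0 0 -0.2 0 0 0 0'
```

```text
time_s: 8.48
position: [0.5465, 0.1642, 0.0423]
tool_rot: [[0.274, 0.962, -0.0], [0.962, -0.274, 0.0], [-0.0, -0.0, -1.0]]
ft_force: [0.4, 0.3, -5.6]
grip_width: 0.0151
gripper_force: 58.9
```

```bash
python3 -m handwheel '0 0 -0.03 0 0 0 0; 0 0 -0.06 0 0 0 0; 0 0 -0.06 0 0 0 0'
```

```text
time_s: 8.73
position: [0.5465, 0.1642, 0.0417]
tool_rot: [[0.274, 0.962, -0.0], [0.962, -0.274, -0.0], [-0.0, -0.0, -1.0]]
ft_force: [0.8, 0.8, -6.2]
grip_width: 0.0151
gripper_force: 58.9
```

```bash
python3 -m handwheel '0 0 -0.03 0 0 0 0; 0 0 -0.06 0 0 0 0; 0 0 -0.06 0 0 0 0'
```

```text
time_s: 8.98
position: [0.5466, 0.1642, 0.0415]
tool_rot: [[0.274, 0.962, 0.0], [0.962, -0.274, 0.0], [0.0, 0.0, -1.0]]
ft_force: [-0.2, 0.4, -2.2]
grip_width: 0.0147
gripper_force: 59.5
```

```bash
python3 -m handwheel '0 0 -0.02 0 0 0 0; 0 0 -0.04 0 0 0 0; 0 0 -0.04 0 0 0 0'
```

```text
time_s: 9.23
position: [0.5466, 0.1642, 0.0414]
tool_rot: [[0.274, 0.962, 0.001], [0.962, -0.274, 0.0], [0.0, 0.001, -1.0]]
ft_force: [-3.3, -1.2, 5.8]
grip_width: 0.015
gripper_force: 60.4
```

```bash
python3 -m handwheel '0 0 0.03 0 0 0 0; 0.05 -0.01 0.03 0 0 0 0; 0.1 -0.03 0.03 0 0 0 0; 0.15 -0.04 0.03 0 0 0 0; 0.19 -0.05 0.03 0 0 0 0; 0.19 -0.05 0.03 0 0 0 0'
```

```text
time_s: 9.73
position: [0.5468, 0.1641, 0.0413]
tool_rot: [[0.274, 0.962, -0.004], [0.962, -0.274, 0.0], [-0.001, -0.004, -1.0]]
ft_force: [-10.4, 2.2, 9.9]
grip_width: 0.0147
gripper_force: 61.2
```

```bash
python3 -m handwheel '0.03 -0.01 0 0 0 0 0; 0.07 -0.02 0 0 0 0 0; 0.07 -0.02 0 0 0 0 0'
```

```text
time_s: 9.98
position: [0.5469, 0.1641, 0.0414]
tool_rot: [[0.274, 0.962, -0.005], [0.962, -0.274, 0.001], [-0.001, -0.005, -1.0]]
ft_force: [-12.1, 1.8, 12.4]
grip_width: 0.0145
gripper_force: 61.4
```

```bash
python3 -m handwheel '0 0 0.03 0 0 0 0; 0 0 0.06 0 0 0 0; 0 0 0.06 0 0 0 0'
```

```text
time_s: 10.23
position: [0.5486, 0.1637, 0.0415]
tool_rot: [[0.274, 0.962, -0.001], [0.962, -0.274, 0.0], [-0.0, -0.001, -1.0]]
ft_force: [-3.8, 1.3, 2.0]
grip_width: 0.0148
gripper_force: 59.9
```

```bash
python3 -m handwheel '0 0 0.03 0 0 0 0; 0.03 -0.01 0.03 0 0 0 0; 0.03 -0.01 0.03 0 0 0 0'
```

```text
time_s: 10.48
position: [0.5498, 0.1632, 0.0416]
tool_rot: [[0.274, 0.962, 0.0], [0.962, -0.274, -0.0], [-0.0, 0.0, -1.0]]
ft_force: [-1.6, 0.6, -6.1]
grip_width: 0.0151
gripper_force: 58.9
```

```bash
python3 -m handwheel '0.03 -0.01 0 0 0 0 0; 0.06 -0.02 0 0 0 0 0; 0.06 -0.02 0 0 0 0 0'
```

```text
time_s: 10.73
position: [0.55, 0.1631, 0.0418]
tool_rot: [[0.274, 0.962, -0.0], [0.962, -0.274, 0.0], [-0.0, -0.0, -1.0]]
ft_force: [-0.6, 0.1, -5.4]
grip_width: 0.0151
gripper_force: 58.9
```

```bash
python3 -m handwheel '0.03 -0.01 0 0 0 0 0; 0.06 -0.02 0 0 0 0 0; 0.06 -0.02 0 0 0 0 0'
```

```text
time_s: 10.98
position: [0.5502, 0.1631, 0.0419]
tool_rot: [[0.274, 0.962, -0.001], [0.962, -0.274, 0.0], [-0.0, -0.001, -1.0]]
ft_force: [-2.3, 2.0, -6.0]
grip_width: 0.0149
gripper_force: 59.0
```

```bash
python3 -m handwheel '0.03 -0.01 0 0 0 0 0; 0.05 -0.01 0 0 0 0 0; 0.05 -0.01 0 0 0 0 0'
```

```text
time_s: 11.23
position: [0.5502, 0.1632, 0.0419]
tool_rot: [[0.274, 0.962, -0.002], [0.962, -0.274, 0.0], [-0.0, -0.002, -1.0]]
ft_force: [-5.3, 2.9, -2.6]
grip_width: 0.0151
gripper_force: 59.4
```

```bash
python3 -m handwheel '-0.04 0.01 0 0 0 0 0; 0 0.15 0 0 0 0 0; 0.04 0.3 0 0 0 0 0; 0.1 0.5 0 0 0 0 0; 0.15 0.68 0 0 0 0 0; 0.2 0.84 0 0 0 0 0; 0.235 0.97 0 0 0 0 0; 0.235 0.97 0 0 0 0 0'
```

```text
time_s: 11.9
position: [0.553, 0.1725, 0.0417]
tool_rot: [[0.274, 0.962, -0.002], [0.962, -0.274, -0.001], [-0.001, -0.001, -1.0]]
ft_force: [-5.3, -0.3, -6.3]
grip_width: 0.0152
gripper_force: 58.9
```

```bash
python3 -m handwheel '0 0 -0.03 0 0 0 0; 0.01 0.04 -0.05 0 0 0 0; 0.02 0.08 -0.05 0 0 0 0; 0.02 0.08 -0.05 0 0 0 0'
```

```text
time_s: 12.23
position: [0.5531, 0.173, 0.0414]
tool_rot: [[0.274, 0.962, -0.002], [0.962, -0.274, -0.001], [-0.001, -0.001, -1.0]]
ft_force: [-6.8, -1.6, -3.9]
grip_width: 0.0151
gripper_force: 59.2
```

```bash
python3 -m handwheel '0.01 0.05 0 0 0 0 0; 0.02 0.1 0 0 0 0 0; 0.02 0.1 0 0 0 0 0'
```

```text
time_s: 12.48
position: [0.5534, 0.1741, 0.0413]
tool_rot: [[0.274, 0.962, -0.001], [0.962, -0.274, -0.001], [-0.001, -0.001, -1.0]]
ft_force: [-5.3, -2.0, -5.1]
grip_width: 0.015
gripper_force: 59.1
```

```bash
python3 -m handwheel '0 0.05 -0.02 0 0 0 0; 0.01 0.1 -0.02 0 0 0 0; 0.01 0.1 -0.02 0 0 0 0'
```

```text
time_s: 12.73
position: [0.5537, 0.1752, 0.0411]
tool_rot: [[0.274, 0.962, -0.001], [0.962, -0.274, -0.0], [-0.001, -0.001, -1.0]]
ft_force: [-4.6, -1.8, -5.2]
grip_width: 0.0151
gripper_force: 59.0
```

```bash
python3 -m handwheel '0.01 0.04 0 0 0 0 0; 0.015 0.07 0 0 0 0 0; 0.015 0.07 0 0 0 0 0'
```

```text
time_s: 12.98
position: [0.5539, 0.1759, 0.0412]
tool_rot: [[0.274, 0.962, -0.001], [0.962, -0.274, -0.0], [-0.0, -0.001, -1.0]]
ft_force: [-4.7, -1.8, -5.3]
grip_width: 0.0149
gripper_force: 59.0
```

```bash
python3 -m handwheel '0 0 -0.03 0 0 0 0; 0 0 -0.06 0 0 0 0; 0 0 -0.06 0 0 0 0'
```

```text
time_s: 13.23
position: [0.5539, 0.1761, 0.0408]
tool_rot: [[0.274, 0.962, -0.0], [0.962, -0.274, -0.0], [-0.0, -0.0, -1.0]]
ft_force: [-5.5, -0.6, -3.0]
grip_width: 0.0149
gripper_force: 59.4
```

```bash
python3 -m handwheel '0.01 0.03 0 0 0 0 0; 0.015 0.06 0 0 0 0 0; 0.015 0.06 0 0 0 0 0'
```

```text
time_s: 13.48
position: [0.5541, 0.1766, 0.0407]
tool_rot: [[0.274, 0.962, -0.0], [0.962, -0.274, -0.0], [-0.0, -0.0, -1.0]]
ft_force: [-5.0, -2.8, -3.5]
grip_width: 0.0149
gripper_force: 59.1
```

```bash
python3 -m handwheel '0.005 0.03 -0.02 0 0 0 0; 0.015 0.06 -0.04 0 0 0 0; 0.015 0.06 -0.04 0 0 0 0'
```

```text
time_s: 13.73
position: [0.5543, 0.1772, 0.0403]
tool_rot: [[0.274, 0.962, -0.0], [0.962, -0.274, -0.0], [-0.0, -0.0, -1.0]]
ft_force: [-5.4, -1.7, -4.8]
grip_width: 0.0152
gripper_force: 59.1
```

Dropping into the chamfer. I'll lower while continuing along y a little.

```bash
python3 -m handwheel '0.005 0.03 -0.04 0 0 0 0; 0.01 0.05 -0.08 0 0 0 0; 0.01 0.05 -0.08 0 0 0 0'
```

```text
time_s: 13.98
position: [0.5544, 0.1776, 0.0399]
tool_rot: [[0.274, 0.962, -0.0], [0.962, -0.274, -0.0], [-0.0, -0.0, -1.0]]
ft_force: [-5.8, -2.5, -1.0]
grip_width: 0.0152
gripper_force: 59.6
```

```bash
python3 -m handwheel '0 0.02 -0.04 0 0 0 0; 0.01 0.04 -0.08 0 0 0 0; 0.01 0.04 -0.08 0 0 0 0'
```

```text
time_s: 14.23
position: [0.5544, 0.1777, 0.0393]
tool_rot: [[0.274, 0.962, -0.0], [0.962, -0.274, -0.001], [-0.001, -0.0, -1.0]]
ft_force: [-7.1, -4.5, 1.3]
grip_width: 0.0151
gripper_force: 59.9
```

```bash
python3 -m handwheel '-0.04 -0.02 0 0 0 0 0; -0.05 -0.06 -0.03 0 0 0 0; -0.05 -0.06 -0.03 0 0 0 0'
```

```text
time_s: 14.48
position: [0.5543, 0.1774, 0.0389]
tool_rot: [[0.274, 0.962, 0.001], [0.962, -0.274, -0.0], [-0.0, 0.001, -1.0]]
ft_force: [-5.8, -2.7, -1.2]
grip_width: 0.0149
gripper_force: 59.7
```

```bash
python3 -m handwheel '-0.03 -0.01 -0.03 0 0 0 0; -0.03 -0.01 -0.08 0 0 0 0; -0.03 -0.01 -0.1 0 0 0 0'
```

```text
time_s: 14.73
position: [0.5542, 0.1773, 0.0377]
tool_rot: [[0.274, 0.962, 0.001], [0.962, -0.274, -0.0], [-0.0, 0.001, -1.0]]
ft_force: [-4.1, -2.5, -1.4]
grip_width: 0.0149
gripper_force: 59.6
```

Sliding down over the pins freely. I'll continue down to home (TCP ~0.0355).

```bash
python3 -m handwheel '-0.02 -0.02 -0.04 0 0 0 0; -0.02 -0.02 -0.09 0 0 0 0; -0.02 -0.02 -0.13 0 0 0 0'
```

```text
time_s: 14.98
position: [0.5541, 0.1772, 0.0361]
tool_rot: [[0.274, 0.962, 0.001], [0.962, -0.274, -0.0], [0.0, 0.001, -1.0]]
ft_force: [-2.3, -2.2, -3.8]
grip_width: 0.0148
gripper_force: 59.3
```

```bash
python3 -m handwheel '0 0 -0.03 0 0 0 0; 0 0 -0.06 0 0 0 0; 0 0 -0.06 0 0 0 0'
```

```text
time_s: 15.23
position: [0.554, 0.1772, 0.0356]
tool_rot: [[0.274, 0.962, 0.001], [0.962, -0.274, -0.0], [0.0, 0.001, -1.0]]
ft_force: [-0.4, -3.5, -3.0]
grip_width: 0.0154
gripper_force: 59.3
```

```bash
python3 -m handwheel '0 0 -0.03 0 0 0 0; 0 0 -0.05 0 0 0 0; 0 0 -0.05 0 0 0 0'
```

```text
time_s: 15.48
position: [0.554, 0.1772, 0.0355]
tool_rot: [[0.274, 0.962, 0.001], [0.962, -0.274, -0.0], [0.0, 0.001, -1.0]]
ft_force: [-2.3, -4.3, 3.1]
grip_width: 0.015
gripper_force: 60.2
```

```bash
python3 -m handwheel '0 0 0.05 0 0 0 0; 0 0 0.05 0 0 0 0.2; 0 0 0.05 0 0 0 0.3; 0 0 0.05 0 0 0 0.4; 0 0 0.05 0 0 0 0.4; 0 0 0.05 0 0 0 0.4; 0 0 0.05 0 0 0 0.4'
```

```text
time_s: 16.07
position: [0.5537, 0.1774, 0.0356]
tool_rot: [[0.274, 0.962, 0.0], [0.962, -0.274, 0.0], [0.0, 0.0, -1.0]]
ft_force: [-0.1, -0.7, -0.3]
grip_width: 0.0343
gripper_force: 0.0
```

```bash
python3 -m handwheel '0 0 1 0 0 0 0.4; 0 0 3 0 0 0 0.4; 0 0 6 0 0 0 0.4; -1 2 9.5 0 0 0 0.4; -2 4 12 0 0 0 0.4; -2.6 5 14 0 0 0 0.4; -2.8 5.5 15 0 0 0 0.4; -2.8 5.5 15 0 0 0 0.4' && python3 - <<'E'
from h import *
w=snap('wrist','w4'); 
cv2.imwrite('pics/w4b.png',cv2.resize(w['color'][:,:,::-1],(800,600),interpolation=cv2.INTER_CUBIC))
E
```

```text
time_s: 16.73
position: [0.526, 0.2333, 0.1882]
tool_rot: [[0.272, 0.962, 0.005], [0.962, -0.272, 0.001], [0.002, 0.004, -1.0]]
ft_force: [1.3, -0.5, -0.4]
grip_width: 0.0344
gripper_force: 0.0
```

View pics/w4b.png

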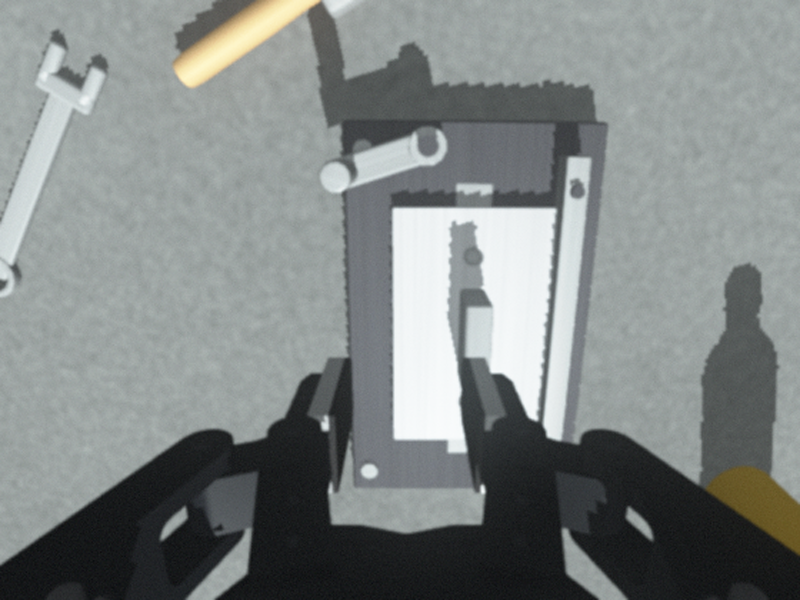

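The plate lies flat, with the pin visible inside its hole at (473,257). The handle top is at (337,175) and the pivot at (430,146). Now to locate the handle.

```bash
python3 - <<'E'
from h import *
w=load('w4'); o=status.observe()
s=.7
H=onz(w,np.array([(336.5,174.5)])*s-.15,.078)[0]*1000; P=onz(w,np.array([(431,146)])*s-.15,.042)[0]*1000
c=onz(w,np.array([(392,207),(555,208),(393,439)])*s-.15,.028)*1000
print('H',H,'P',P,'corners',c.round(1).tolist())
R=o['tool_rot'];p=o['position']; print(p,o['time_s'])
# corner based plate centre
Y=np.array([.2748,.9615]);X=np.array([.9615,-.2748])
pc=(c[1]+c[2])[:2]/2; print('plate centre',pc)
for C in [(553.9,177.5)]:
  pv=np.array(C)-30*X+115*Y; d=(H[:2]-pv); print('pivot',pv,'d',d,np.hypot(*d),'ang',np.arctan2(-d@Y,-d@X))
  for a in (.28,.5,.75,1.,1.25,1.5,1.57): print(a,(pv-50*np.cos(a)*X-50*np.sin(a)*Y).round(1))
E
```

```text
H [508.44143685 297.73132409  78.        ] P [558.76048265 297.41448524  42.        ] corners [[527.5, 269.2, 28.0], [622.6, 241.8, 28.0], [483.1, 115.0, 28.0]]
[0.52581089 0.23237533 0.18609207] 16.7833
plate centre [552.84388224 178.41128428]
pivot [556.657  296.3165] d [-48.21556315   1.41482409] 48.236316789260805 ang 0.24904677102708644
0.28 [506.7 296.2]
0.5 [507.9 285.3]
0.75 [512.1 273.6]
1.0 [519.1 263.3]
1.25 [528.5 255. ]
1.5 [539.6 249.3]
1.57 [542.9 248.3]
```

```bash
python3 -m handwheel '-0.5 2 0 0 0 0 0.45; -1.1 4.5 -1.5 0 0 0 0.45; -1.7 6.4 -4 0 0 0 0.45; -1.7 6.4 -7 0 0 0 0.45; -1.7 6.4 -10 0 0 0 0.45; -1.7 6.4 -12.5 0 0 0 0.45; -1.7 6.4 -13.6 0 0 0 0.45; -1.7 6.4 -13.6 0 0 0 0.45'
```

```text
time_s: 17.45
position: [0.5074, 0.2949, 0.046]
tool_rot: [[0.275, 0.961, -0.007], [0.961, -0.275, -0.002], [-0.004, -0.006, -1.0]]
ft_force: [0.3, 0.1, -0.3]
grip_width: 0.0384
gripper_force: 0.0
```

```bash
python3 -m handwheel '0 0 0 0 0 0 0.3; 0 0 0 0 0 0 0.25; 0 0 0 0 0 0 0.2; 0 0 0 0 0 0 0.16; 0 0 0 0 0 0 0.1; 0 0 0 0 0 0 0.1; 0 0 0 0 0 0 0.1' 25
```

```text
time_s: 18.03
position: [0.5074, 0.2964, 0.0508]
tool_rot: [[0.274, 0.962, -0.002], [0.962, -0.274, 0.0], [-0.0, -0.002, -1.0]]
ft_force: [-7.5, -0.9, 4.5]
grip_width: 0.0148
gripper_force: 24.4
```

```bash
python3 -m handwheel '-0.1 0 0 0 0 0 0.1; -0.22 -0.02 0 0 0 0 0.1; -0.22 -0.25 0 0 0 0 0.1; -0.2 -0.52 0 0 0 0 0.1; -0.16 -0.82 0 0 0 0 0.1; -0.1 -1.11 0 0 0 0 0.1; 0.03 -1.59 0 0 0 0 0.1; 0.03 -1.59 0 0 0 0 0.1'
```

```text
time_s: 18.7
position: [0.5092, 0.2805, 0.0508]
tool_rot: [[0.274, 0.962, 0.001], [0.962, -0.274, 0.001], [0.002, 0.001, -1.0]]
ft_force: [-2.2, 1.6, 5.2]
grip_width: 0.0151
gripper_force: 25.1
```

```bash
python3 -m handwheel '0.14 -0.35 0 0 0 0 0.1; 0.29 -0.69 0 0 0 0 0.1; 0.44 -0.95 0 0 0 0 0.1; 0.6 -1.21 0 0 0 0 0.1; 0.79 -1.47 0 0 0 0 0.1; 0.99 -1.72 0 0 0 0 0.1; 1.42 -2.15 0 0 0 0 0.1; 1.42 -2.15 0 0 0 0 0.1'
```

```text
time_s: 19.37
position: [0.5207, 0.2573, 0.0506]
tool_rot: [[0.273, 0.962, -0.006], [0.962, -0.273, -0.003], [-0.004, -0.005, -1.0]]
ft_force: [-12.9, -9.1, 11.6]
grip_width: 0.0149
gripper_force: 26.0
```

```bash
python3 -m handwheel '-0.15 -0.1 0 0 0 0 0.1; -0.23 -0.17 0 0 0 0 0.1; 0 -0.38 0 0 0 0 0.1; 0.26 -0.57 0 0 0 0 0.1; 0.26 -0.57 0 0 0 0 0.1'
```

```text
time_s: 19.78
position: [0.5249, 0.2526, 0.0505]
tool_rot: [[0.273, 0.962, -0.002], [0.962, -0.273, -0.001], [-0.001, -0.002, -1.0]]
ft_force: [-7.8, -3.6, 11.9]
grip_width: 0.0152
gripper_force: 25.8
```

```bash
python3 -m handwheel '0.15 -0.15 0.03 0 0 0 0.1; 0.35 -0.28 0.06 0 0 0 0.1; 0.55 -0.38 0.06 0 0 0 0.1; 0.8 -0.48 0.06 0 0 0 0.1; 1.05 -0.57 0.06 0 0 0 0.1; 1.05 -0.57 0.06 0 0 0 0.1'
```

```text
time_s: 20.28
position: [0.5348, 0.2458, 0.0504]
tool_rot: [[0.273, 0.962, -0.004], [0.962, -0.273, -0.003], [-0.004, -0.003, -1.0]]
ft_force: [-10.5, -7.8, 7.6]
grip_width: 0.0148
gripper_force: 25.6
```

```bash
python3 -m handwheel '0 -0.12 0.02 0 0 0 0.1; 0.15 -0.2 0.03 0 0 0 0.1; 0.3 -0.25 0.03 0 0 0 0.1; 0.3 -0.25 0.03 0 0 0 0.1'
```

```text
time_s: 20.62
position: [0.5378, 0.2439, 0.0504]
tool_rot: [[0.273, 0.962, -0.004], [0.962, -0.273, -0.002], [-0.003, -0.003, -1.0]]
ft_force: [-7.7, -5.8, 5.2]
grip_width: 0.015
gripper_force: 25.2
```

```bash
python3 -m handwheel '0.1 -0.06 0 0 0 0 0.1; 0.2 -0.12 0 0 0 0 0.1; 0.3 -0.16 0 0 0 0 0.1; 0.3 -0.16 0 0 0 0 0.1'
```

```text
time_s: 20.95
position: [0.5409, 0.2423, 0.0504]
tool_rot: [[0.273, 0.962, -0.004], [0.962, -0.273, -0.002], [-0.003, -0.003, -1.0]]
ft_force: [-7.6, -4.7, 5.1]
grip_width: 0.0151
gripper_force: 25.0
```

```bash
python3 -m handwheel '0.1 -0.02 0 0 0 0 0.1; 0.2 -0.05 0 0 0 0 0.1; 0.2 -0.05 0 0 0 0 0.1'
```

```text
time_s: 21.2
position: [0.5413, 0.2421, 0.0503]
tool_rot: [[0.273, 0.962, -0.007], [0.962, -0.273, -0.002], [-0.004, -0.006, -1.0]]
ft_force: [-13.8, -4.0, 9.1]
grip_width: 0.0152
gripper_force: 25.5
```

```bash
python3 -m handwheel '0.1 -0.02 0 0 0 0 0.1; 0.2 -0.05 0 0 0 0 0.1; 0.2 -0.05 0 0 0 0 0.1'
```

```text
time_s: 21.45
position: [0.5415, 0.242, 0.0503]
tool_rot: [[0.273, 0.962, -0.011], [0.962, -0.273, -0.002], [-0.005, -0.01, -1.0]]
ft_force: [-21.8, -1.7, 13.3]
grip_width: 0.0149
gripper_force: 26.2
```

```bash
python3 -m handwheel '-0.15 0.02 0 0 0 0 0.1; -0.25 0.02 0 0 0 0 0.1; -0.25 0.02 0 0 0 0 0.25; -0.25 0.02 0 0 0 0 0.4; -0.25 0.02 0 0 0 0 0.4; -0.25 0.02 0 0 0 0 0.4; -0.25 0.02 1 0 0 0 0.4'
```

```text
time_s: 22.03
position: [0.5431, 0.2422, 0.0592]
tool_rot: [[0.274, 0.962, -0.003], [0.962, -0.274, -0.001], [-0.001, -0.003, -1.0]]
ft_force: [0.4, -0.4, -0.8]
grip_width: 0.034
gripper_force: 0.0
```

```bash
python3 -m handwheel '0 0 1 0 0 0 0.4; 0 0 3 0 0 0 0.4; 0 0 6 0 0 0 0.4; 0 -1.5 9 0 0 0 0.4; 0 -2 12 0 0 0 0.4; 0 -2 14 0 0 0 0.4; 0 -2 14 0 0 0 0.4' && python3 - <<'E'
from h import *
w=snap('wrist','w5'); 
cv2.imwrite('pics/w5b.png',cv2.resize(w['color'][:,:,::-1],(800,600),interpolation=cv2.INTER_CUBIC))
E
```

```text
time_s: 22.62
position: [0.5454, 0.2226, 0.2065]
tool_rot: [[0.274, 0.962, 0.01], [0.962, -0.274, 0.002], [0.004, 0.009, -1.0]]
ft_force: [-0.1, -0.7, 1.0]
grip_width: 0.0341
gripper_force: 0.0
```

View pics/w5b.png

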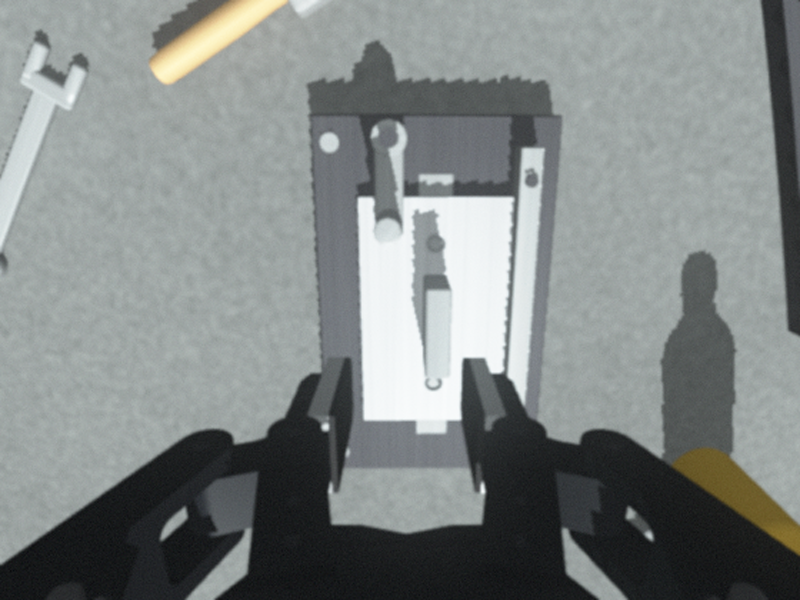

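```bash
python3 - <<'E'
from h import *
w=load('w5'); s=.7
H=onz(w,np.array([(388,230)])*s-.15,.078)[0,:2]*1000; P=onz(w,np.array([(388.5,134.5)])*s-.15,.042)[0,:2]*1000
d=H-P; X=np.array([.9615,-.2748]);Y=np.array([.2748,.9615]); print(H,P,np.hypot(*d),np.arctan2(-d@Y,-d@X))
c=onz(w,np.array([(358,196.5),(513,196.5),(363.5,420)])*s-.15,.028)*1000; print('plate c',(c[1]+c[2])/2, np.linalg.norm(c[0]-c[1]),np.linalg.norm(c[0]-c[2]))
E
```

```text
[543.87038145 250.76682762] [557.68186186 299.70206221] 50.846968201018385 1.5740937619660673
plate c [553.29137106 178.28018438  28.        ] 98.93690545892274 160.68154897976075
```

The wrist view shows the latch arm along the bed's -y over the plate's edge, at a measured angle of 1.574. The plate is flat with both pins in its holes at (436,243) and (433,383), and the gripper is clear. I'm handing in.

```bash
python3 -c "
from rig import env
print(env.close_job())"
```

```text
the job is handed in; nothing more can be done
None
```

The form plate is home on both pins against the fence and the latch is swung to its stop (measured 1.574 rad). I handed the job in at about 23 s with the gripper clear.

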